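# Show which spare leg goes in which socket

### The job

Show the apprentice how to finish the upturned footstool. With the fingertips, point from just above, a few centimetres off, at the one spare leg standing on the plywood board that matches the three legs already fitted (same round tapered shape, same length), and dwell there for two seconds; then point in the same way at the stool's one empty leg socket, dwell for two seconds, and finish still pointing there. Touch and move nothing, and do not bring the fingertips close over any other leg.

Things in the scene. Friction and masses are not known exactly. Their poses are not given: they have to be found in the camera images.
- leg_long_round_top (a point): centre of the top face of the spigot of the spare leg that is long and round, tapering from 38 mm diameter below the spigot to 24 mm at the foot, the match of the fitted legs; pale wood, loose, 60 g, standing foot down on the plywood board, its spigot (22 mm diameter, 18 mm high) on top; 98 mm from its foot to this point, z up.
- leg_short_round_top (a point): centre of the top face of the spigot of the spare leg that is round and tapering in the same way but short; pale wood, loose, 60 g, standing foot down on the plywood board, its spigot (22 mm diameter, 18 mm high) on top; 62 mm from its foot to this point, z up.
- leg_long_square_top (a point): centre of the top face of the spigot of the spare leg that is straight and square, 34 mm wide; pale wood, loose, 60 g, standing foot down on the plywood board, its spigot (22 mm diameter, 18 mm high) on top; 98 mm from its foot to this point, z up.
- empty_socket (a point): centre of the mouth of the stool's empty leg socket: a round pale wooden boss, 52 mm outer and 25 mm inner diameter, 18 mm high, 16 mm deep with a dark bottom, on the stool's underside; the mouth is 42 mm above the bench, z up. The other three of the four bosses carry legs.
- stool: the upturned footstool: a round darker wooden disc, 270 mm diameter, 24 mm thick, fixed, lying upside down on the bench; origin at the centre of its underside on the bench; it carries four bosses, 95 mm from its centre, three with legs; it may lie on the left or the right, at any yaw.
- fitted_leg1_top (a point): centre of the upper (foot) end of a leg already fitted in the stool: round, tapering upwards from 38 to 24 mm diameter, 80 mm long, this point 122 mm above the bench; the sockets are the corners of a 134 mm square.
- fitted_leg2_top (a point): centre of the upper (foot) end of a leg already fitted in the stool: round, tapering upwards from 38 to 24 mm diameter, 80 mm long, this point 122 mm above the bench; the sockets are the corners of a 134 mm square.
- fitted_leg3_top (a point): centre of the upper (foot) end of a leg already fitted in the stool: round, tapering upwards from 38 to 24 mm diameter, 80 mm long, this point 122 mm above the bench; the sockets are the corners of a 134 mm square.
- board: fixed plywood board, 130 x 260 x 12 mm (its x, y, z), origin at the centre of its underside; the three spare legs stand on it, about 85 mm apart in a row along its y, in any order; it lies on the side of the bench where the stool is not.
- hammer: bystander: a hammer lying on the bench beyond the work, under 50 mm high.
- mug: bystander: a white ceramic mug, 80 mm diameter, 95 mm high, left of the work, origin at the centre of its underside.
- tape: bystander: a yellow tape measure, 65 x 35 x 60 mm, standing on the bench right of the work, origin at the centre of its underside.
Things that resemble listed ones, but are neither listed nor needed, are in the scene too. Leave any red or turquoise look-alike of the part that bears leg_long_round_top alone.

How it is judged:
By the outcome, as a careful person would: the job done as asked, in the order asked, and still so for the second after the job is handed in, with the robot touching nothing.
It also fails if it takes over 42 s, if anything falls off the work surface, if the arm or the gripper's body presses on something with over 40 N, if the wrist force passes 120 N, or if a joint passes its speed limit or range.

### The arm

A 6-joint arm with a two-finger parallel gripper is mounted at the origin on the work surface. World frame = base frame: x ahead of the robot, y to its left, z up, the work surface at z = 0. Lengths are in m, angles in rad, forces in N, time in s.
With the tool pointing down it reaches from about 0.375 to 0.975 m from the base axis. Payload 3.8 kg.
Tool frame: the origin (TCP) lies midway between the tips of the shut fingers; the grasp point (between the pads) lies 19 mm behind it (ctrl.tcp_to_grasp is the distance from the TCP to the grasp point, in m); z points along the fingers, y is the line along which they close (so a half turn about z gives the same grasp; the last joint's range is limited). The gripper opens to 85 mm and grips with 20 to 120 N. Pads are 22 mm wide; open, the fingers measure 114 mm over their backs; the gripper's body (76 mm by 85 mm) begins 54 mm behind the grasp point. The pads swing forward as they close: fully open they stand 13 mm farther back than shut.
Start: joints at [-1.235, 0.264, 1.604, -0, 1.274, -0.037], TCP at [0.246, -0.629, 0.231] pointing down, gripper open.
Joint ranges: [-2.63, 2.63], [-0.94, 2.18], [0.31, 2.57], [-1.31, 4.45], [0, 2.66], [-2.55, 2.55]. Speed limits (rad/s): [2.57, 2.57, 3.14, 3.14, 3.14, 3.14].

### API

Orientations are given as [roll, pitch, yaw] about the fixed x, y, z axes, in that order (R = Rz(yaw) Ry(pitch) Rx(roll)).
In Python, from rig import ctrl gives the robot as it stands. The module is installed in compiled form; this text tells all that it offers.
- The arm moves only by the tool send_rows, never from a script. Its argument "motion" is text: rows parted by semicolons, each of 5 numbers parted by spaces: the opening in per cent of the stroke, from 0 (shut) to 100 (fully open), then the shift along the tool's x, y, z scaled (see below), then the turn about the tool's z scaled (see below). In form: gripper dx dy dz spin; .... A call has 1 to 5 rows; each row shifts and turns the commanded pose from where the row before left it, along the tool's axes as they then stand; what a row does not reach is not made up. The controller multiplies each number of a shift by 6 cm and each number of a turn by 0.1 rad. A row lasts 1/8 s, in which the tool goes at most 62.5 mm and 10.7 degrees, less where a joint would pass 70% of its speed; a pose out of reach is approached as far as the arm can. A call with a number of a shift or a turn outside -1 to 1 is refused whole. A call with a gripper value outside its range is refused whole. The fingers move at their own pace and stop on an object; "force" is the grip in N (left out, the last holds). Time passes only in rows, so rows that do not move let the fingers close. It gives the time, the measured TCP pose, the force, the opening and the grip force at its end, in the units of the state.
- ctrl.get_state(): the state, without advancing time (a new reading comes with each control period).
- ctrl.snapshot(name): name is "side" or "top" or "wrist"; returns a dict with "color" (400x640x3 uint8, red, green, blue), "z_map" (400x640 float32, m along the optical axis (not along the pixel's ray), 0 where there is no reading), "intrinsics" (3x3 intrinsics, pixels), "world_to_cam" (4x4, takes a point from world to camera coordinates). Camera axes: x right, y down, z forward; pixel columns grow to the right and rows downward; lengths in m; the calibration is good to about 2 mm. A picture is of the moment at which its call begins.
- ctrl.sign_off(): hands the job in; it is judged then, once.
Trained networks look in a picture, given as the dict that the camera call returned (one of the last four; its "shot" number tells which), for a name from the list of things; names that differ only in an ending like _2 or _b are one class to them, and where a whole thing is asked for, a point or a joint stands for the part that bears it (a point fixed in the world has none). Each returns a list of dicts, best first, with "p" (0 to 1); they miss things now and then, are a little off and sometimes report something else, mostly with a low value. They report only what shows in the picture. A call takes as long as a camera call. They do not tell look-alikes from the thing itself.
- ctrl.recognise(picture, thing): "extent" ([left, top, right, bottom] in pixels, round what is visible of it).
- ctrl.cut_out(picture, thing): "region" (400x640 bool, what is visible of it) and "extent" ([left, top, right, bottom] in pixels, round what is visible of it).
- ctrl.mark_of(picture, thing): "pixel" ([row, column] in pixels: a listed point, or the origin of a listed thing).
The state is a dict: "time": time; "q": joint angles; "joint_vel": joint speeds; "effort": joint torques, N m; "tcp_pos": TCP position; "orientation": TCP orientation; "ft_force": force on the tool from outside, world axes, zero at the start; "moment": the same for the moment, N m; "finger_gap": finger opening in m; "grip_force": force on a finger pad.
Only numpy, scipy, OpenCV 4.12 (cv2) and the standard library are available. Lean on these libraries where they do the work, as an engineer would, in place of code of your own. Each camera call takes 0.05 s, during which the arm holds its last target. There are 200 camera calls.

## Working session

There is one attempt and no reset: what is moved stays moved. The work goes in short steps, Python scripts to look and compute and a tool call to move; the robot and the scene stay as the last step left them, time stands still between calls to the robot, and variables do not carry over. Pictures are saved under pics/ and viewed, at most 10 in all, crops included, and the job is handed in when it is done.

Besides the shell and the picture viewer there is one more tool, called after "Emit:" in YAML: its name, and indented under it one key for each argument. send_rows: Moves the arm, as the interface text tells. Shifts and turns lie within -1 to 1; 1 stands for 6 cm of shift or 0.1 rad of turn. Its arguments: {"type":"object","properties":{"motion":{"type":"string"},"force":{"type":"number"}},"required":["motion"]}

```bash
mkdir -p pics
cat > h.py <<'E'
import numpy as np, cv2
from rig import ctrl
def world(s,r,c,z=None):
    K=s["intrinsics"];T=np.linalg.inv(s["world_to_cam"])
    d=s["z_map"][int(r),int(c)] if z is None else 1
    ray=np.linalg.inv(K)@[c,r,1]
    if z is None: return (T@np.r_[ray*d,1])[:3]
    o=T[:3,3];v=T[:3,:3]@ray
    return o+v*(z-o[2])/v[2]
E
python3 - <<'E'
from h import *
s=ctrl.snapshot("top"); cv2.imwrite("pics/top.png",s["color"][:,:,::-1])
for n,z in dict(leg_long_round_top=.11,leg_short_round_top=.074,leg_long_square_top=.11,empty_socket=.042,stool=0,fitted_leg1_top=.122,board=0,mug=0).items():
    for m in ctrl.mark_of(s,n)[:4]:
        r,c=m["pixel"];print(n,round(m["p"],2),np.round(m["pixel"]),world(s,r,c,z).round(3),world(s,r,c).round(3))
s=ctrl.snapshot("side"); cv2.imwrite("pics/side.png",s["color"][:,:,::-1])
st=ctrl.get_state();print(st["time"],st["tcp_pos"],st["orientation"])
E
```

```text
leg_long_round_top 0.71 [259. 163.] [0.469 0.366 0.11 ] [0.469 0.371 0.097]
leg_long_round_top 0.5 [228. 152.] [0.546 0.398 0.11 ] [0.547 0.404 0.095]
leg_long_round_top 0.47 [240. 203.] [0.515 0.27  0.11 ] [0.515 0.27  0.107]
leg_short_round_top 0.43 [236. 239.] [0.527 0.186 0.074] [0.527 0.186 0.075]
leg_long_square_top 0.53 [241. 273.] [0.515 0.093 0.11 ] [0.515 0.093 0.11 ]
empty_socket 0.61 [245. 342.] [ 0.506 -0.085  0.042] [ 0.506 -0.086  0.025]
empty_socket 0.53 [239. 240.] [0.521 0.189 0.042] [0.52  0.183 0.072]
stool 0.66 [231. 370.] [ 0.546 -0.165  0.   ] [ 0.545 -0.162  0.023]
fitted_leg1_top 0.92 [263. 397.] [ 0.462 -0.213  0.122] [ 0.462 -0.214  0.12 ]
board 0.94 [241. 248.] [0.515 0.175 0.   ] [0.515 0.173 0.009]
board 0.6 [179. 177.] [0.691 0.383 0.   ] [0.675 0.349 0.09 ]
board 0.45 [229. 370.] [ 0.551 -0.165  0.   ] [ 0.549 -0.162  0.024]
mug 0.6 [181. 178.] [0.685 0.38  0.   ] [0.67  0.348 0.087]
0.5 [ 0.24581221 -0.62863678  0.23124008] [-3.14155656e+00 -1.26039177e-05  3.72741766e-01]
```

View pics/top.png

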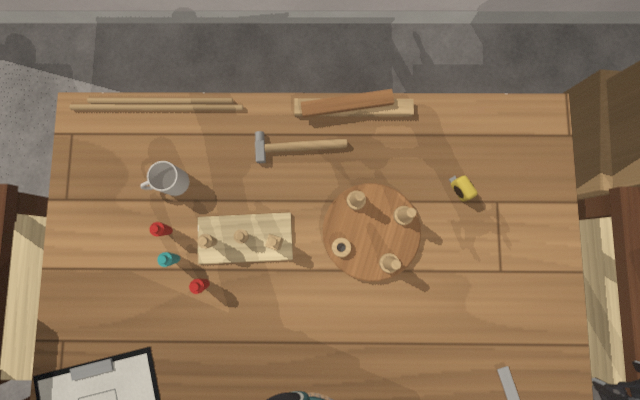

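View pics/side.png

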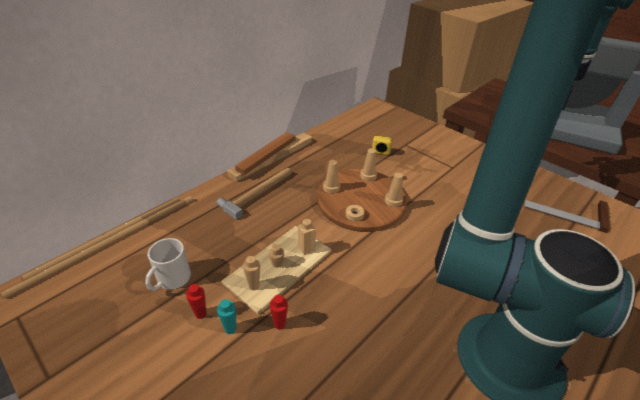

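The side view shows a long round leg at about (252,272), a short one at (277,256) and a square one at (307,238). The red and turquoise look-alikes stand off the board. The socket ring is at (355,213), which is (342,247) in the top view. I'll refine the positions from depth.

```bash
cat > go.py <<'E'
import sys
from h import *
st=ctrl.get_state();p=st["tcp_pos"];y=st["orientation"][2]
print(st["time"],np.round(p,4),np.round(st["orientation"],3),round(st["finger_gap"],3))
d=np.array([float(a) for a in sys.argv[1:4]])-p
print("tool shift units",np.round(np.array([np.cos(y)*d[0]+np.sin(y)*d[1],np.sin(y)*d[0]-np.cos(y)*d[1],-d[2]])/.06,2))
E
python3 - <<'E'
from h import *
s=ctrl.snapshot("top");K=s["intrinsics"];T=np.linalg.inv(s["world_to_cam"])
r,c=np.mgrid[:400,:640];z=s["z_map"]
P=np.stack([(c-K[0,2])/K[0,0]*z,(r-K[1,2])/K[1,1]*z,z,np.ones_like(z)],-1)@T.T
def near(x,y,R,a,b):
    m=(np.hypot(P[...,0]-x,P[...,1]-y)<R)&(P[...,2]>a)&(P[...,2]<b)&(z>0)
    q=P[m][:,:3];print(len(q),q.mean(0).round(4),((q.max(0)+q.min(0))/2).round(4),q[:,2].max().round(3))
for x,y,a,b in [(.515,.27,.1,.12),(.527,.186,.066,.09),(.515,.093,.1,.12),(.506,-.085,.035,.06),(.462,-.214,.113,.14)]: near(x,y,.04,a,b)
im=cv2.resize(s["color"][170:310,130:430],None,fx=2.6,fy=2.6,interpolation=cv2.INTER_CUBIC)
s2=ctrl.snapshot("side");i2=cv2.resize(s2["color"][200:310,200:440],(780,358))[:230+0]
b=np.zeros((600,780,3),np.uint8);b[:364,:780]=im[:364];b[364:594]=i2
cv2.imwrite("pics/crop.png",b[:,:,::-1])
E
python3 go.py .515 .27 .3
```

```text
63 [0.5153 0.2692 0.1088] [0.5161 0.2694 0.1083] 0.114
56 [0.5292 0.1851 0.0732] [0.5289 0.1853 0.0723] 0.077
63 [0.5143 0.0957 0.109 ] [0.5147 0.0957 0.1071] 0.113
226 [ 0.5022 -0.0819  0.0413] [ 0.5023 -0.0814  0.0407] 0.046
84 [ 0.4613 -0.2088  0.1209] [ 0.4614 -0.2093  0.1196] 0.126
0.6 [ 0.2459 -0.6286  0.2313] [3.142 0.    0.373] 0.086
tool shift units [  9.63 -12.31  -1.14]
```

View pics/crop.png

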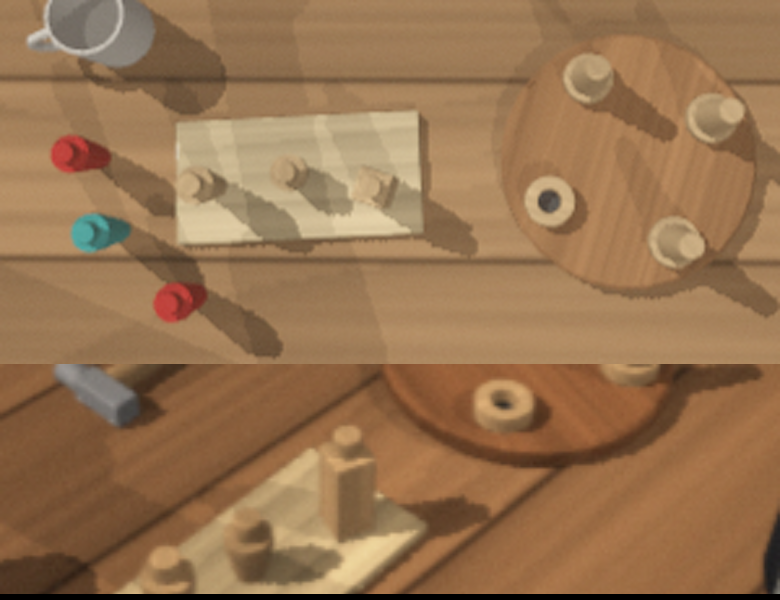

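The crop confirms it: the leg nearest the red ones on the board is long and round, the middle one is short and the right one is square. Moving high now.

Emit:
send_rows:
  motion: "0 0 0 -0.6 0; 0 0 0 -0.6 0; 0 0.5 -0.6 0 0; 0 0.5 -0.6 0 0; 0 0.5 -0.6 0 0"

```text
time: 1.23
tcp_pos: [0.2906, -0.4941, 0.3035]
orientation: [3.141, -0.0, 0.372]
ft_force: [0.3, -0.4, -0.1]
finger_gap: -0.0003
grip_force: 0.0
```

Emit:
send_rows:
  motion: "0 0.5 -0.6 0 0; 0 0.5 -0.6 0 0; 0 0.5 -0.6 0 0; 0 0.5 -0.6 0 0; 0 0.5 -0.6 0 0"

```text
time: 1.85
tcp_pos: [0.3647, -0.2716, 0.3036]
orientation: [3.141, -0.001, 0.372]
ft_force: [1.7, 0.0, -0.2]
finger_gap: 0.0001
grip_force: 0.0
```

Emit:
send_rows:
  motion: "0 0.5 -0.6 0 0; 0 0.5 -0.6 0 0; 0 0.5 -0.6 0 0; 0 0.5 -0.6 0 0; 0 0.5 -0.6 0 0"

```text
time: 2.48
tcp_pos: [0.4389, -0.0493, 0.3037]
orientation: [3.141, -0.001, 0.373]
ft_force: [0.4, -1.3, -0.7]
finger_gap: 0.0002
grip_force: 0.0
```

Emit:
send_rows:
  motion: "0 0.5 -0.6 0 0; 0 0.5 -0.6 0 0; 0 0.5 -0.6 0 0; 0 0 0 0 0; 0 0 0 0 0"

```text
time: 3.1
tcp_pos: [0.4829, 0.0824, 0.3032]
orientation: [3.141, 0.001, 0.374]
ft_force: [1.0, -0.4, 0.1]
finger_gap: 0.0002
grip_force: 0.0
```

```bash
python3 go.py .515 .269 .145
```

```text
3.1 [0.4829 0.0824 0.3032] [3.141e+00 1.000e-03 3.740e-01] 0.0
tool shift units [ 1.63 -2.7   2.64]
```

Emit:
send_rows:
  motion: "0 0.33 -0.54 0 0; 0 0.33 -0.54 0 0; 0 0.33 -0.54 0 0; 0 0.33 -0.54 0 0; 0 0.31 -0.54 0 0"

```text
time: 3.72
tcp_pos: [0.5157, 0.2685, 0.3036]
orientation: [3.141, -0.0, 0.371]
ft_force: [0.8, 0.2, -0.4]
finger_gap: -0.0002
grip_force: 0.0
```

Emit:
send_rows:
  motion: "0 0 0 0 0; 0 0 0 0.5 0; 0 0 0 0.5 0; 0 0 0 0.5 0; 0 0 0 0.5 0"

```text
time: 4.35
tcp_pos: [0.5154, 0.2667, 0.1827]
orientation: [3.141, -0.0, 0.371]
ft_force: [0.2, -0.3, -0.9]
finger_gap: -0.0003
grip_force: 0.0
```

```bash
python3 go.py .515 .269 .145
```

```text
4.35 [0.5154 0.2667 0.1827] [ 3.141 -0.     0.371] -0.0
tool shift units [ 0.01 -0.04  0.63]
```

Final descent, then dwell (over 2 s).

Emit:
send_rows:
  motion: "0 0 -0.04 0.4 0; 0 0 0 0.23 0; 0 0 0 0 0; 0 0 0 0 0; 0 0 0 0 0"

```text
time: 4.97
tcp_pos: [0.5152, 0.2716, 0.147]
orientation: [-3.142, -0.002, 0.373]
ft_force: [0.6, -0.9, -0.0]
finger_gap: 0.0002
grip_force: 0.0
```

Emit:
send_rows:
  motion: "0 0 0 0 0; 0 0 0 0 0; 0 0 0 0 0; 0 0 0 0 0; 0 0 0 0 0"

```text
time: 5.6
tcp_pos: [0.5142, 0.2714, 0.1454]
orientation: [3.142, 0.0, 0.373]
ft_force: [0.2, 0.3, -0.4]
finger_gap: -0.0002
grip_force: 0.0
```

```bash
python3 - <<'E'
from h import *
s=ctrl.snapshot("side"); cv2.imwrite("pics/leg.png",cv2.resize(s["color"][150:330,180:440],None,fx=3,fy=3)[:,:,::-1])
E
python3 go.py .515 .269 .145
```

```text
5.65 [0.5142 0.2714 0.1454] [-3.142  0.     0.373] -0.0
tool shift units [-0.    0.04  0.01]
```

View pics/leg.png

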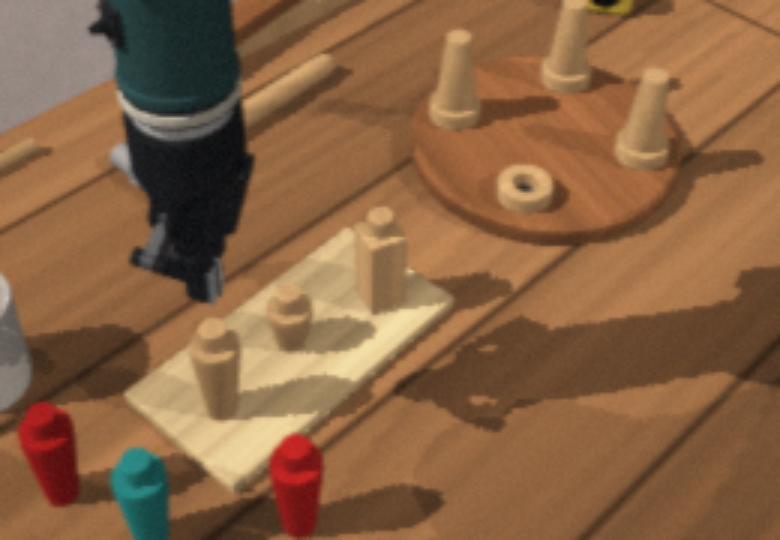

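The tips (205,298) are just above the spigot of the long round leg (213,325). I'll dwell here for 2.5 s more, then rise.

Emit:
send_rows:
  motion: "0 0 0.03 0 0; 0 0 0 0 0; 0 0 0 0 0; 0 0 0 0 0; 0 0 0 0 0"

```text
time: 6.28
tcp_pos: [0.5149, 0.2697, 0.1455]
orientation: [-3.142, 0.0, 0.373]
ft_force: [0.7, -0.4, -0.7]
finger_gap: 0.0
grip_force: 0.0
```

Emit:
send_rows:
  motion: "0 0 0 0 0; 0 0 0 0 0; 0 0 0 0 0; 0 0 0 0 0; 0 0 0 0 0"

```text
time: 6.9
tcp_pos: [0.5149, 0.2697, 0.1455]
orientation: [3.142, 0.0, 0.373]
ft_force: [1.1, 0.2, 0.1]
finger_gap: -0.0001
grip_force: 0.0
```

Emit:
send_rows:
  motion: "0 0 0 0 0; 0 0 0 0 0; 0 0 0 0 0; 0 0 0 0 0; 0 0 0 0 0"

```text
time: 7.52
tcp_pos: [0.515, 0.2697, 0.1455]
orientation: [-3.142, -0.0, 0.373]
ft_force: [-0.1, 0.3, -0.0]
finger_gap: 0.0001
grip_force: 0.0
```

Emit:
send_rows:
  motion: "0 0 0 0 0; 0 0 0 0 0; 0 0 0 0 0; 0 0 0 0 0; 0 0 0 0 0"

```text
time: 8.15
tcp_pos: [0.5149, 0.2697, 0.1455]
orientation: [-3.142, 0.0, 0.373]
ft_force: [-0.3, -0.5, -0.4]
finger_gap: 0.0002
grip_force: 0.0
```

Emit:
send_rows:
  motion: "0 0 0 -0.6 0; 0 0 0 -0.6 0; 0 0 0 -0.6 0; 0 0 0 -0.6 0; 0 0 0 -0.2 0"

```text
time: 8.78
tcp_pos: [0.5162, 0.2702, 0.3045]
orientation: [-3.141, -0.005, 0.373]
ft_force: [1.1, 0.0, 0.2]
finger_gap: -0.0002
grip_force: 0.0
```

```bash
python3 go.py .502 -.082 .08
```

```text
8.775 [0.5162 0.2702 0.3045] [-3.141 -0.005  0.373] -0.0
tool shift units [-2.36  5.38  3.74]
```

Emit:
send_rows:
  motion: "0 -0.24 0.54 0 0; 0 -0.24 0.54 0 0; 0 -0.24 0.54 0 0; 0 -0.24 0.54 0 0; 0 -0.24 0.54 0 0"

```text
time: 9.4
tcp_pos: [0.5061, 0.0914, 0.2999]
orientation: [-3.141, 0.002, 0.373]
ft_force: [-0.2, -0.4, -0.4]
finger_gap: 0.0
grip_force: 0.0
```

Emit:
send_rows:
  motion: "0 -0.24 0.54 0 0; 0 -0.24 0.54 0 0; 0 -0.24 0.54 0 0; 0 -0.24 0.54 0 0; 0 -0.2 0.52 0 0"

```text
time: 10.02
tcp_pos: [0.4998, -0.0836, 0.3]
orientation: [-3.14, 0.002, 0.373]
ft_force: [0.4, -0.2, -0.4]
finger_gap: -0.0001
grip_force: 0.0
```

Emit:
send_rows:
  motion: "0 0 0 0 0; 0 0 0 0.5 0; 0 0 0 0.5 0; 0 0 0 0.5 0; 0 0 0 0.5 0"

```text
time: 10.65
tcp_pos: [0.5001, -0.0813, 0.1797]
orientation: [-3.14, 0.001, 0.373]
ft_force: [-0.4, 0.0, -0.5]
finger_gap: -0.0006
grip_force: 0.0
```

```bash
python3 go.py .502 -.082 .08
```

```text
10.65 [ 0.5001 -0.0813  0.1797] [-3.14e+00  1.00e-03  3.73e-01] -0.001
tool shift units [0.03 0.02 1.66]
```

Emit:
send_rows:
  motion: "0 0.03 0.02 0.5 0; 0 0 0 0.5 0; 0 0 0 0.4 0; 0 0 0 0.26 0; 0 0 0 0 0"

```text
time: 11.28
tcp_pos: [0.5014, -0.0821, 0.0803]
orientation: [-3.139, 0.003, 0.373]
ft_force: [-0.5, -0.5, 0.7]
finger_gap: -0.0
grip_force: 0.0
```

Emit:
send_rows:
  motion: "0 0 0 0 0; 0 0 0 0 0; 0 0 0 0 0; 0 0 0 0 0; 0 0 0 0 0"

```text
time: 11.9
tcp_pos: [0.5028, -0.083, 0.0821]
orientation: [3.141, -0.0, 0.373]
ft_force: [-0.7, -1.8, -0.4]
finger_gap: -0.0
grip_force: 0.0
```

```bash
python3 - <<'E'
from h import *
s=ctrl.snapshot("side"); a=cv2.resize(s["color"][150:330,200:440],(720,540))
cv2.imwrite("pics/sock.png",a[:,:,::-1])
E
python3 go.py .502 -.082 .08
```

```text
11.95 [ 0.5028 -0.083   0.082 ] [ 3.142 -0.     0.373] -0.0
tool shift units [-0.01 -0.02  0.03]
```

View pics/sock.png

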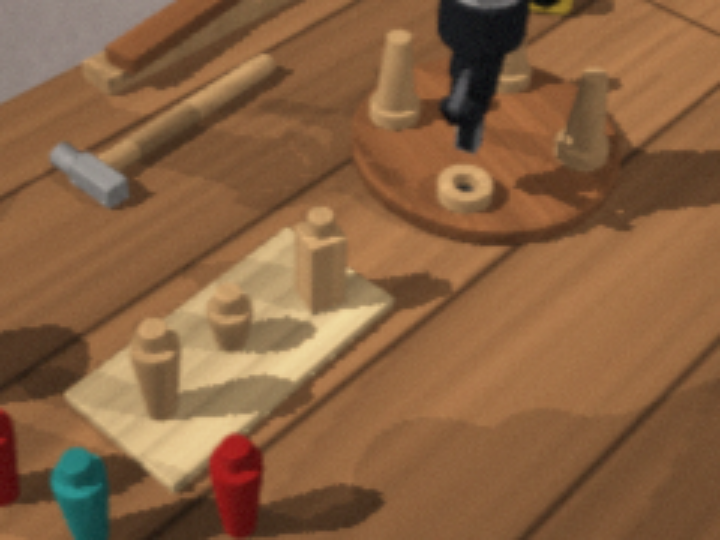

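The tips (470,150) are right above the socket mouth (465,185), and nothing has been touched. Dwelling, then handing in.

Emit:
send_rows:
  motion: "0 0 0 0 0; 0 0 0 0 0; 0 0 0 0 0; 0 0 0 0 0; 0 0 0 0 0"

```text
time: 12.58
tcp_pos: [0.5028, -0.083, 0.0819]
orientation: [3.142, -0.0, 0.373]
ft_force: [-0.2, -0.4, 0.1]
finger_gap: 0.0005
grip_force: 0.0
```

Emit:
send_rows:
  motion: "0 0 0 0 0; 0 0 0 0 0; 0 0 0 0 0; 0 0 0 0 0; 0 0 0 0 0"

```text
time: 13.2
tcp_pos: [0.5028, -0.083, 0.0819]
orientation: [3.142, -0.0, 0.373]
ft_force: [0.7, 1.1, 0.1]
finger_gap: -0.0001
grip_force: 0.0
```

Emit:
send_rows:
  motion: "0 0 0 0 0; 0 0 0 0 0; 0 0 0 0 0; 0 0 0 0 0; 0 0 0 0 0"

```text
time: 13.82
tcp_pos: [0.5027, -0.083, 0.0819]
orientation: [-3.142, 0.0, 0.373]
ft_force: [0.4, 0.6, 0.2]
finger_gap: 0.0002
grip_force: 0.0
```

Emit:
send_rows:
  motion: "0 0 0 0 0; 0 0 0 0 0; 0 0 0 0 0; 0 0 0 0 0; 0 0 0 0 0"

```text
time: 14.45
tcp_pos: [0.5028, -0.083, 0.0819]
orientation: [-3.142, 0.0, 0.373]
ft_force: [0.3, -0.3, 0.5]
finger_gap: 0.0
grip_force: 0.0
```

```bash
python3 -c "
from rig import ctrl
print(ctrl.get_state()['tcp_pos']);print(ctrl.sign_off())"
```

```text
[ 0.5027536 -0.0829774  0.0818728]
the job is handed in; nothing more can be done
None
```

The arm pointed at the matching long round leg from about 3.5 cm above, then at the empty socket from about 4 cm above. It dwelt over 2 s at each, touched nothing, and was handed in at about 14.5 s still pointing at the socket.

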